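# Stroke down a bread roller lane to check that it runs freely

## Robot

A 6-joint arm with a two-finger parallel gripper is mounted at the origin on the work surface. World frame = base frame: x ahead of the robot, y to its left, z up, the work surface at z = 0. Lengths are in m, angles in degrees, forces in N, time in s.
With the tool pointing down it reaches from about 0.4 to 0.825 m from the base axis. Payload 7 kg.
Tool frame: the origin (TCP) lies between the finger pads; the fingertips stand 25 mm ahead of it and the grasp point (between the pads) lies 6 mm ahead of it; z points along the fingers, y is the line along which they close (so a half turn about z gives the same grasp; the last joint's range is limited). The gripper opens to 88 mm and grips with 3 to 60 N. Pads are 19 mm wide; open, the fingers measure 130 mm over their backs; the gripper's body (78 mm by 193 mm) begins 47 mm behind the grasp point.
Start: joints at [82.111, 20.546, 0.682, 0, -70.136, -16.507], TCP at [0.279, 0.615, 0.252] pointing down, gripper open.
Joint ranges: [-176.03, 176.03], [-82.01, 121.73], [-58.28, 71.71], [-173.87, 95.51], [-174.79, -0.11], [-173.66, 173.66]. Speed limits (degrees/s): [136.94, 136.94, 172.46, 180, 180, 180].

## Interface

Orientations are given as [roll, pitch, yaw] about the fixed x, y, z axes, in that order (R = Rz(yaw) Ry(pitch) Rx(roll)).
In Python, from plant import r gives the robot as it stands.
- The arm moves only by the shell command python3 -m crank 'ROWS' [FORCE]. ROWS is JSON, a list of rows, each a list of 3 entries, a list of its own where there are three numbers: the turn, a rotation vector about the tool's x, y, z in degrees, then the shift along the tool's x, y, z in cm, then the closure, from -1 (fully open) to 1 (shut). In form: [[[wx, wy, wz], [dx, dy, dz], fingers], ...]. A call has 1 to 8 rows; each row shifts and turns the commanded pose from where the row before left it, along the tool's axes as they then stand; what a row does not reach is not made up. A row lasts 1/10 s, in which the tool goes at most 50 mm and 8.59 degrees, less where a joint would pass 70% of its speed; a pose out of reach is approached as far as the arm can. A call with a gripper value outside its range is refused whole. The fingers move at their own pace and stop on an object; FORCE is the grip in N (left out, the last holds). Time passes only in rows, so rows that do not move let the fingers close. It gives the time, the measured TCP pose, the force, the opening and the grip force at its end, in the units of the state.
- r.get_state(): the state, without advancing time (a new reading comes with each control period).
- r.capture(name): name is "scene" or "side" or "wrist"; returns a dict with "color" (420x560x3 uint8, red, green, blue), "range_z" (420x560 float32, m along the optical axis (not along the pixel's ray), 0 where there is no reading), "intrinsics" (3x3 intrinsics, pixels), "world_from_camera" (4x4, takes a point from camera to world coordinates); the wrist camera has in their place "hand_eye" (4x4, takes a point from camera to tool coordinates, whose origin is the TCP and whose axes are the flange's). Camera axes: x right, y down, z forward; pixel columns grow to the right and rows downward; lengths in m; the calibration is good to about 2 mm. A picture is of the moment at which its call begins: read the wrist's pose just before it.
- r.close_job(): hands the job in; it is judged then, once.
The state is a dict: "time_s": time; "joints": joint angles; "qd": joint speeds; "joint_torque": joint torques, N m; "tcp_pos": TCP position; "eef_rot": TCP orientation; "contact_force": force on the tool from outside, world axes, zero at the start; "moment": the same for the moment, N m; "gripper_width": finger opening in m; "gripper_force": force on a finger pad.
Only numpy, scipy, OpenCV 4.12 (cv2) and the standard library are available. Lean on these libraries where they do the work, as an engineer would, in place of code of your own. Each camera call takes 0.05 s, during which the arm holds its last target. There are 200 camera calls.

## Task

The roller lane on the bread counter has just been wiped and must be checked before bread is sent down it again. Run your fingertips lightly down the row of rollers, from the high end to the low end, so that every roller turns the way the bread runs. Do not press hard, and pick up or shift nothing: the roll in the catch tray and the things beside the lane stay as they are.

Things in the scene. Friction and masses are not known exactly. Their poses are not given: they have to be found in the camera images.
- track: gravity roller lane, fixed to the counter: aluminium frame with eight plain grey rollers across it and a steel catch tray at the low end. Origin on the counter under the middle of the row; x axis downhill, the way the bread runs, y along the rollers, z up. Rollers 28 mm thick, 150 mm long, 36 mm between axles (8 mm gaps): 252 mm from first axle to last, sloping down 0.06 rad
- lane_high (a point): point on the top of roller 1, the highest, at the middle of its length, about 107 mm above the counter. The roller tops stand a little above the frame's sides. The rollers are rigid and do not give when pressed: 1 to 5 N of fingertip contact is enough to turn one, more than 40 N is too much for their small bearings
- lane_low (a point): point on the top of roller 8, the lowest, at the middle of its length, about 92 mm above the counter, 15 mm lower than lane_high
- guide (a point): middle of the top of the left guide rod (seen facing downhill). Two steel guide rods run along the lane, one on each side, 174 mm clear between them, their tops 25 mm above the roller tops
- tray (a point): middle of the floor of the flat steel catch tray past the low end, 62 mm above the counter; the tray is 125 mm long (along the lane) and 172 mm wide, with an upstand 46 mm high at its far end and low sides
- roller1 (a joint): turn of roller 1 (highest), rad, 0 at the start, no stops; grows when its top moves downhill; it turns easily in its bearings and stops soon when let go
- roller2 (a joint): turn of roller 2 (2 from the high end), rad, 0 at the start, no stops; grows when its top moves downhill; it turns easily in its bearings and stops soon when let go
- roller3 (a joint): turn of roller 3 (3 from the high end), rad, 0 at the start, no stops; grows when its top moves downhill; it turns easily in its bearings and stops soon when let go
- roller4 (a joint): turn of roller 4 (4 from the high end), rad, 0 at the start, no stops; grows when its top moves downhill; it turns easily in its bearings and stops soon when let go
- roller5 (a joint): turn of roller 5 (5 from the high end), rad, 0 at the start, no stops; grows when its top moves downhill; it turns easily in its bearings and stops soon when let go
- roller6 (a joint): turn of roller 6 (6 from the high end), rad, 0 at the start, no stops; grows when its top moves downhill; it turns easily in its bearings and stops soon when let go
- roller7 (a joint): turn of roller 7 (7 from the high end), rad, 0 at the start, no stops; grows when its top moves downhill; it turns easily in its bearings and stops soon when let go
- roller8 (a joint): turn of roller 8 (lowest), rad, 0 at the start, no stops; grows when its top moves downhill; it turns easily in its bearings and stops soon when let go
- roll: a round bread roll, 72 mm across and 46 mm high, lying in the catch tray past the low end; it stays where it is; its nearest side is about 50 mm beyond the top line of roller 8 and its top about 17 mm above the rollers there
- batard: a long brown loaf with slashed crust, 200 x 94 x 88 mm high, lying beside the lane; origin centre of its underside; stays where it is
- jar: a jam jar with a metal cap, 68 mm across and 85 mm high, standing on the counter beside the lane; stays where it is
- tag: a black price card 90 mm wide and 75 mm high in a small wooden foot, standing on the counter beside the lane; stays where it is
- tongs: steel bread tongs about 235 mm long and 60 mm wide, lying flat (14 mm high) on the counter just past the lane's high end; stay where they are
- scraper: a dough scraper with a dark wooden back, 92 x 124 x 22 mm, lying beside the lane; stays where it is

How it is judged (in metres and radians):
On the way, in this order (a step that is already met when the one before it is completed fails the run):
1. roller 1, the highest, has been turned downhill while rollers 5 to 8 are still unturned (value of joint roller1 above 0.35 rad and value of joint each of roller5, roller6, roller7, roller8 below 0.35 rad), for 0.05 s.
2. rollers 1 to 4 have been turned while rollers 7 and 8 are still unturned (value of joint each of roller1, roller2, roller3, roller4 above 0.35 rad and value of joint each of roller7, roller8 below 0.35 rad), for 0.05 s.
3. all eight rollers have been turned (value of joint each of roller1, roller2, roller3, roller4, roller5, roller6, roller7, roller8 above 0.35 rad), for 0.1 s.
At the end, for the whole second after the job is handed in: Each of the eight rollers has turned at least 0.35 rad (20 degrees) downhill, in a stroke from the high end to the low end, it was never pressed with more than 40 N, and every loose thing is within 15 mm of where it stood (all of step 3 and distance of each of roll, batard, jar, tag, tongs, scraper from where it was at the start of the episode below 0.015 m); the robot touches nothing.
It fails at once if the roller lane is pressed with more than 40 N (contact force between the fingers and track above 40 N).
It fails at once if a loose thing is picked up or shifted by more than 15 mm (distance of any of roll, batard, jar, tag, tongs, scraper from where it was at the start of the episode above 0.015 m).
It also fails if it takes over 45 s, if anything falls off the work surface, if the arm or the gripper's body presses on something with over 40 N, if the wrist force passes 120 N, or if a joint passes its speed limit or range.

## Working session

There is one attempt and no reset: what is moved stays moved. The work goes in short steps, Python scripts to look and compute and a shell command to move; the robot and the scene stay as the last step left them, time stands still between calls to the robot, and variables do not carry over. Pictures are saved under pics/ and viewed, at most 10 in all, crops included, and the job is handed in when it is done.

```bash
mkdir -p pics; python3 - <<'E'
from plant import r
import cv2,numpy as np
s=r.get_state();print(s)
for n in("scene","side"):
    c=r.capture(n);cv2.imwrite(f"pics/{n}.png",c["color"][:,:,::-1]);np.savez(f"pics/{n}.npz",**c);print(n,c["world_from_camera"].round(3).tolist(),c["intrinsics"].tolist())
a=cv2.imread("pics/scene.png");b=cv2.imread("pics/side.png")
E
```

```text
{'time_s': 0.0, 'joints': array([ 8.21101972e+01,  2.05920801e+01,  6.34064653e-01, -1.99014434e-02,
       -7.01334981e+01, -1.65083612e+01]), 'qd': array([ 0.05405856, -0.05631854, -0.12473704, -0.04566876, -0.06455295,
        0.00947208]), 'joint_torque': array([-7.85475295e-04, -5.82718956e+01,  2.93055832e+01,  6.99716449e+00,
        6.88796034e-03, -1.61645589e-04]), 'tcp_pos': array([0.27864992, 0.61432653, 0.25061825]), 'eef_rot': array([ 1.79906942e+02, -8.06921841e-03, -2.44049355e+01]), 'contact_force': array([-0.22139949, -0.11583157,  0.52459032]), 'moment': array([ 0.05103174,  0.01936929, -0.06057105]), 'gripper_force': 0.0, 'gripper_width': 0.08759859967351753}
scene [[0.696, 0.496, -0.519, 1.098], [0.718, -0.473, 0.511, -0.471], [0.008, -0.728, -0.686, 0.758], [0.0, 0.0, 0.0, 1.0]] [[476.4226866479738, 0.0, 281.26902074595296], [0.0, 476.4226866479738, 218.48399224439692], [0.0, 0.0, 1.0]]
side [[0.721, -0.385, 0.576, -0.066], [-0.693, -0.391, 0.606, -0.63], [-0.008, -0.836, -0.548, 0.708], [0.0, 0.0, 0.0, 1.0]] [[492.2207485462542, 0.0, 280.23458152923814], [0.0, 492.2207485462542, 216.0126162154874], [0.0, 0.0, 1.0]]
```

View pics/scene.png

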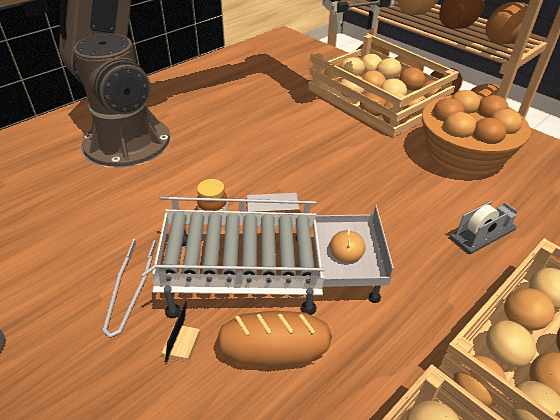

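View pics/side.png

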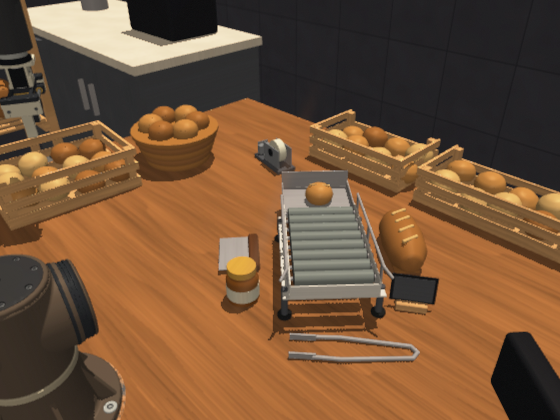

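The scene view shows rollers from roller 1 at (172,240) to roller 8 at (304,243). The roll sits in the tray at (348,246), the tongs are at (130,290) and the batard is at (273,340). In the side view the lane's high end faces the camera (roller 1 at about (332,272)).

```bash
cat > h.py <<'E'
import numpy as np
def cloud(n):
    c=np.load(f"pics/{n}.npz");K=c["intrinsics"];z=c["range_z"];T=c["world_from_camera"]
    v,u=np.indices(z.shape);p=np.stack([(u-K[0,2])/K[0,0]*z,(v-K[1,2])/K[1,1]*z,z],-1)
    return p@T[:3,:3].T+T[:3,3],c["color"],z
E
python3 - <<'E'
from h import *
import cv2
for n,poly,rp in(("scene",[(166,212),(312,214),(318,270),(155,268)],(348,246)),("side",[(288,206),(358,206),(372,285),(290,285)],(319,195))):
    P,c,z=cloud(n);m=np.zeros(z.shape,np.uint8);cv2.fillPoly(m,[np.array(poly)],1)
    hsv=cv2.cvtColor(c,cv2.COLOR_RGB2HSV)
    k=(m>0)&(z>0)&(P[...,2]>.08)&(P[...,2]<.115)
    q=P[k];col=c[k].astype(int);print(n,len(q),np.median(col,0))
    g=q
    (cx,cy),(w,h),a=cv2.minAreaRect(g[:,:2].astype(np.float32));print("rect",cx,cy,w,h,a)
    print("roll",P[rp[1],rp[0]])
    d=P[rp[1],rp[0],:2]-np.array([cx,cy]);print("dir to roll",np.degrees(np.arctan2(d[1],d[0])))
    # plane fit of upper surface
    for i in range(6):
        A=np.c_[g[:,:2],np.ones(len(g))];s=np.linalg.lstsq(A,g[:,2],rcond=None)[0];e=g[:,2]-A@s;g=g[e>-0.002]
    print("plane",s,"downhill yaw",np.degrees(np.arctan2(-s[1],-s[0])),np.hypot(*s[:2]),"z ctr",s@[cx,cy,1])
# roller ends in the two views by ray onto plane z=.1
E
```

```text
scene 6481 [157. 155. 143.]
rect 0.585693359375 -0.0837196409702301 0.30057457089424133 0.18075379729270935 47.18190383911133
roll [0.74421164 0.05595854 0.10197643]
dir to roll 41.38484852202945
plane [-0.00787454 -0.05898981  0.09914588] downhill yaw 82.39654190523481 0.05951307199248704 z ctr 0.09947241395778536
side 5901 [123. 124. 112.]
rect 0.5864685773849487 -0.08795574307441711 0.3035449683666229 0.16544406116008759 46.01423645019531
roll [0.70932985 0.04863224 0.09496807]
dir to roll 48.02853190233293
plane [-0.03977862 -0.04433396  0.11791233] downhill yaw 48.099978188282556 0.059563737495415534 z ctr 0.09848284183476062
```

```bash
python3 -m crank '[[[0,0,8.4],[0,0,0],1],[[0,0,8.4],[0,0,0],1],[[0,0,8.4],[0,0,0],1],[[0,0,8.4],[0,0,0],1],[[0,0,8.4],[0,0,0],1],[[0,0,8.4],[0,0,0],1],[[0,0,8.4],[0,0,0],1]]' 10
python3 -m crank '[[[0,0,8.4],[0,0,0],1],[[0,0,8.4],[0,0,0],1],[[0,0,8.4],[0,0,0],1],[[0,0,8.4],[0,0,0],1],[[0,0,8.4],[0,0,0],1],[[0,0,8.4],[0,0,0],1],[[0,0,0],[0,0,0],1]]'
python3 -m crank '[[[0,0,0],[1.85,-4.42,-0.25],1],[[0,0,0],[1.85,-4.42,-0.25],1],[[0,0,0],[1.85,-4.42,-0.25],1],[[0,0,0],[1.85,-4.42,-0.25],1],[[0,0,0],[1.85,-4.42,-0.25],1],[[0,0,0],[1.85,-4.42,-0.25],1],[[0,0,0],[1.85,-4.42,-0.25],1],[[0,0,0],[1.85,-4.42,-0.25],1]]'
python3 -m crank '[[[0,0,0],[1.85,-4.42,-0.25],1],[[0,0,0],[1.85,-4.42,-0.25],1],[[0,0,0],[1.85,-4.42,-0.25],1],[[0,0,0],[1.85,-4.42,-0.25],1],[[0,0,0],[1.85,-4.42,-0.25],1],[[0,0,0],[1.85,-4.42,-0.25],1],[[0,0,0],[1.85,-4.42,-0.25],1],[[0,0,0],[1.85,-4.42,-0.25],1]]'
python3 -m crank '[[[0,0,0],[0,0,0],1],[[0,0,0],[0,0,0],1]]'
python3 - <<'E'
from plant import r
import cv2,numpy as np
from scipy.spatial.transform import Rotation as R
s=r.get_state();c=r.capture("wrist");cv2.imwrite("pics/w1.png",c["color"][:,:,::-1])
T=np.eye(4);T[:3,:3]=R.from_euler("xyz",s["eef_rot"],degrees=True).as_matrix();T[:3,3]=s["tcp_pos"]
c["world_from_camera"]=T@c.pop("hand_eye");np.savez("pics/w1.npz",**c);print(s["tcp_pos"],s["eef_rot"],s["joints"],s["gripper_width"],c["world_from_camera"].round(3))
E
```

```text
time_s: 0.8
tcp_pos: [0.2787, 0.6145, 0.251]
eef_rot: [180.0, -0.1, -83.5]
contact_force: [-0.0, -0.9, -0.3]
gripper_width: 0.0373
gripper_force: 0.0
time_s: 1.5
tcp_pos: [0.2787, 0.6145, 0.2511]
eef_rot: [-180.0, -0.0, -133.7]
contact_force: [-0.3, 0.2, 0.1]
gripper_width: 0.0007
gripper_force: 0.0
time_s: 2.3
tcp_pos: [0.4331, 0.2618, 0.2718]
eef_rot: [180.0, 0.0, -133.3]
contact_force: [1.8, 0.7, 0.1]
gripper_width: 0.0008
gripper_force: 0.0
time_s: 3.1
tcp_pos: [0.5872, -0.0893, 0.2917]
eef_rot: [180.0, 0.0, -133.3]
contact_force: [1.4, 1.7, 0.1]
gripper_width: 0.0006
gripper_force: 0.0
time_s: 3.3
tcp_pos: [0.5867, -0.0886, 0.2907]
eef_rot: [179.9, -0.1, -133.6]
contact_force: [-1.0, 0.3, 0.5]
gripper_width: 0.0005
gripper_force: 0.0
[ 0.58674077 -0.08862705  0.29073561] [ 1.79942075e+02 -5.59837494e-02 -1.33552474e+02] [ 1.02598198e+01  1.16487586e+01 -6.47173894e+00 -1.44037658e-02
 -7.19588873e+01 -5.38078515e+01] 0.00048272912958996836 [[-0.725  0.664  0.182  0.537]
 [ 0.689  0.699  0.193 -0.14 ]
 [ 0.001  0.265 -0.964  0.424]
 [ 0.     0.     0.     1.   ]]
```

View pics/w1.png

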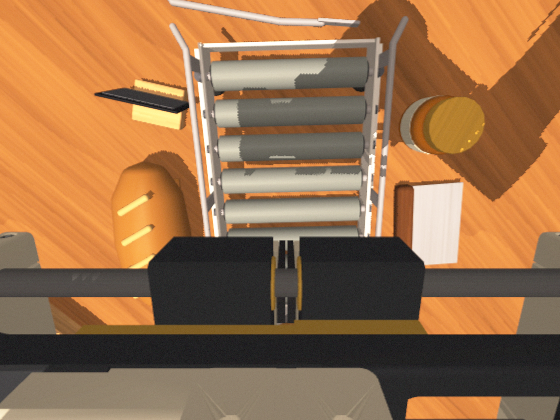

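The wrist view shows rollers 1–5 at rows 74, 110, 147, 180 and 210, columns about 212–365. They are nearly square to the image, the rods are clear on each side, and the tongs are beyond the high end.

```bash
python3 - <<'E'
from h import *
P,c,z=cloud("w1")
C=[]
for i,v in enumerate((74,110,147,180,210)):
    w=[];h=15 if i<3 else 13
    for u in range(225,356,4):
        q=P[v-h:v+h,u];q=q[(z[v-h:v+h,u]>0)&(q[:,2]>.09)&(q[:,2]<.12)]
        if len(q)>5: w.append(q[q[:,2]>q[:,2].max()-.0015].mean(0))
    w=np.array(w);d=np.linalg.svd(w-w.mean(0))[2][0]
    # ends along row
    row=P[v];ok=(z[v]>0)&(abs(row[:,2]-np.median(w[:,2]))<.012);us=np.where(ok[205:378])[0]+205
    C.append(np.median(w,0));print(i+1,np.median(w,0).round(4),"axle dir",np.degrees(np.arctan2(d[1],d[0]))%180,us[[0,-1]],np.linalg.norm(row[us[0]]-row[us[-1]]),row[us[[0,-1]]].mean(0).round(4))
C=np.array(C);d=C[-1]-C[0];print(np.degrees(np.arctan2(d[1],d[0])),np.linalg.norm(d)/4,d[2]/np.hypot(*d[:2]))
E
```

```text
1 [ 0.5023 -0.1723  0.1068] axle dir 138.23390288952513 [205 377] 0.169966966295296 [ 0.5008 -0.1706  0.0971]
2 [ 0.5261 -0.147   0.1046] axle dir 138.17299513133764 [205 376] 0.17427412924198385 [ 0.5241 -0.1459  0.0967]
3 [ 0.5516 -0.12    0.1022] axle dir 137.62155003242458 [206 374] 0.17931005790095117 [ 0.5506 -0.1194  0.0915]
4 [ 0.5755 -0.0947  0.1002] axle dir 138.18815703406807 [209 372] 0.17984322573145783 [ 0.5748 -0.0929  0.0899]
5 [ 0.6001 -0.0685  0.0978] axle dir 138.0772528010314 [213 370] 0.17910066693302676 [ 0.5981 -0.0667  0.0876]
46.67009442803453 0.03572494183318929 -0.06317738183812009
```

Heights match (0.107 at roller 1, slope about 0.063, lane yaw about 47°). Next I'll go just above roller 1 and tilt to the slope.

```bash
python3 -m crank '[[[0,0,0],[3.1,0.12,3.5],1],[[0,0,0],[3.1,0.12,3.5],1],[[0,0,0],[3.1,0.12,3.5],1],[[0,0,0],[3.1,0.12,3.5],1],[[0,3.44,-0.9],[0,0,0],1],[[0,0,0],[0,0,0],1],[[0,0,0],[0,0,0],1]]'
python3 - <<'E'
from plant import r
import cv2
s=r.get_state();print(s["tcp_pos"],s["eef_rot"],s["contact_force"])
cv2.imwrite("pics/side2.png",cv2.resize(r.capture("side")["color"][150:360,220:440,::-1],None,fx=2.8,fy=2.8))
E
```

```text
time_s: 4.05
tcp_pos: [0.4988, -0.1724, 0.1522]
eef_rot: [-180.0, -3.3, -132.5]
contact_force: [-0.7, -0.2, 0.5]
gripper_width: 0.0004
gripper_force: 0.0
[ 0.49882334 -0.17242006  0.15218451] [-179.97615583   -3.3196546  -132.50251336] [-0.65048371 -0.16578279  0.52920841]
```

View pics/side2.png

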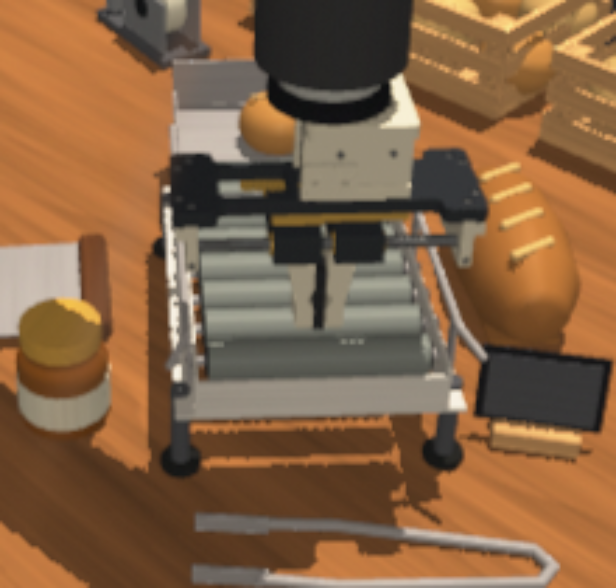

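The fingertips are centred over roller 1 (crop pixel (318,325)), clear of the rods. Now I'll descend.

```bash
python3 -m crank '[[[0,0,0],[0.3,0,0.8],1],[[0,0,0],[0,0,0.7],1],[[0,0,0],[0,0,0.2],1],[[0,0,0],[0,0,0],1],[[0,0,0],[0,0,0],1]]'
python3 -m crank '[[[0,0,0],[0,0,0.05],1],[[0,0,0],[0,0,0],1],[[0,0,0],[0,0,0],1]]'
python3 -m crank '[[[0,0,0],[0,0,0.05],1],[[0,0,0],[0,0,0],1],[[0,0,0],[0,0,0],1]]'
```

```text
time_s: 4.6
tcp_pos: [0.4952, -0.1769, 0.1348]
eef_rot: [180.0, -3.4, -132.7]
contact_force: [0.3, -0.3, 0.2]
gripper_width: 0.0003
gripper_force: 0.0
time_s: 4.9
tcp_pos: [0.4952, -0.1768, 0.1344]
eef_rot: [180.0, -3.4, -132.7]
contact_force: [0.6, 0.3, 0.4]
gripper_width: 0.0002
gripper_force: 0.0
time_s: 5.2
tcp_pos: [0.4951, -0.1768, 0.1338]
eef_rot: [180.0, -3.4, -132.7]
contact_force: [-0.8, -1.0, -0.0]
gripper_width: 0.0005
gripper_force: 0.0
```

```bash
python3 -m crank '[[[0,0,0],[-0.4,0,0.05],1],[[0,0,0],[0,0,0],1],[[0,0,0],[0,0,0],1]]'
python3 -m crank '[[[0,0,0],[0,0,0.05],1],[[0,0,0],[0,0,0],1],[[0,0,0],[0,0,0],1]]'
python3 -m crank '[[[0,0,0],[0,0,0.05],1],[[0,0,0],[0,0,0],1],[[0,0,0],[0,0,0],1]]'
```

```text
time_s: 5.5
tcp_pos: [0.4979, -0.1738, 0.133]
eef_rot: [180.0, -3.4, -132.7]
contact_force: [0.3, -0.1, -0.7]
gripper_width: 0.0001
gripper_force: 0.0
time_s: 5.8
tcp_pos: [0.4977, -0.1739, 0.1325]
eef_rot: [180.0, -3.4, -132.7]
contact_force: [-0.7, 0.3, 0.0]
gripper_width: 0.0007
gripper_force: 0.0
time_s: 6.1
tcp_pos: [0.4978, -0.174, 0.1321]
eef_rot: [180.0, -3.4, -132.7]
contact_force: [0.0, -0.1, 0.1]
gripper_width: 0.0002
gripper_force: 0.6
```

```bash
python3 -m crank '[[[0,0,0],[0,0,0.05],1],[[0,0,0],[0,0,0],1],[[0,0,0],[0,0,0],1]]'
python3 -m crank '[[[0,0,0],[0,0,0.04],1],[[0,0,0],[0,0,0],1],[[0,0,0],[0,0,0],1]]'
```

```text
time_s: 6.4
tcp_pos: [0.4979, -0.174, 0.132]
eef_rot: [180.0, -3.4, -132.7]
contact_force: [-1.6, 0.8, 4.7]
gripper_width: 0.0005
gripper_force: 2.5
time_s: 6.7
tcp_pos: [0.4979, -0.1739, 0.1319]
eef_rot: [-180.0, -3.4, -132.7]
contact_force: [-1.8, 2.1, 7.2]
gripper_width: 0.0004
gripper_force: 3.9
```

Contact at about 7 N, with a stiffness near 8 N/mm. Now a slow stroke.

```bash
python3 -m crank '[[[0,0,0],[-0.3,0,0],1],[[0,0,0],[-0.3,0,0],1],[[0,0,0],[-0.3,0,0],1],[[0,0,0],[-0.3,0,0],1]]'
python3 -m crank '[[[0,0,0],[-0.4,0,0],1],[[0,0,0],[-0.4,0,0],1],[[0,0,0],[-0.4,0,0],1],[[0,0,0],[-0.4,0,0],1],[[0,0,0],[-0.4,0,0],1],[[0,0,0],[-0.4,0,0],1]]'
python3 - <<'E'
from plant import r
s=r.get_state();print(s["tcp_pos"],s["contact_force"])
E
```

```text
time_s: 7.1
tcp_pos: [0.506, -0.165, 0.1312]
eef_rot: [180.0, -3.4, -132.7]
contact_force: [-2.0, 2.1, 8.0]
gripper_width: 0.0004
gripper_force: 4.1
time_s: 7.7
tcp_pos: [0.5223, -0.1474, 0.1297]
eef_rot: [180.0, -3.5, -132.7]
contact_force: [-3.1, 2.8, 10.0]
gripper_width: 0.0004
gripper_force: 4.7
[ 0.52229454 -0.14737454  0.12969113] [-3.07691263  2.81228071  9.95383917]
```

```bash
python3 -m crank '[[[0,0,0],[-0.45,0,-0.02],1],[[0,0,0],[-0.45,0,0],1],[[0,0,0],[-0.45,0,0],1],[[0,0,0],[-0.45,0,0],1],[[0,0,0],[-0.45,0,0],1],[[0,0,0],[-0.45,0,0],1],[[0,0,0],[-0.45,0,0],1],[[0,0,0],[-0.45,0,0],1]]'
python3 -m crank '[[[0,0,0],[-0.45,0,0],1],[[0,0,0],[-0.45,0,0],1],[[0,0,0],[-0.45,0,0],1],[[0,0,0],[-0.45,0,0],1],[[0,0,0],[-0.45,0,0],1],[[0,0,0],[-0.45,0,0],1],[[0,0,0],[-0.45,0,0],1],[[0,0,0],[-0.45,0,0],1]]'
```

```text
time_s: 8.5
tcp_pos: [0.5467, -0.1209, 0.1276]
eef_rot: [180.0, -3.4, -132.7]
contact_force: [-3.1, 2.0, 8.1]
gripper_width: 0.0004
gripper_force: 3.8
time_s: 9.3
tcp_pos: [0.5711, -0.0945, 0.1254]
eef_rot: [180.0, -3.4, -132.7]
contact_force: [-2.2, 2.1, 7.4]
gripper_width: 0.0003
gripper_force: 3.5
```

```bash
python3 -m crank '[[[0,0,0],[-0.45,0,0],1],[[0,0,0],[-0.45,0,0],1],[[0,0,0],[-0.45,0,0],1],[[0,0,0],[-0.45,0,0],1],[[0,0,0],[-0.45,0,0],1],[[0,0,0],[-0.45,0,0],1],[[0,0,0],[-0.45,0,0],1],[[0,0,0],[-0.45,0,0],1]]'
python3 -m crank '[[[0,0,0],[-0.45,0,0],1],[[0,0,0],[-0.45,0,0],1],[[0,0,0],[-0.45,0,0],1],[[0,0,0],[-0.45,0,0],1],[[0,0,0],[-0.45,0,0],1],[[0,0,0],[-0.45,0,0],1],[[0,0,0],[-0.45,0,0],1],[[0,0,0],[-0.45,0,0],1]]'
```

```text
time_s: 10.1
tcp_pos: [0.5955, -0.068, 0.1233]
eef_rot: [180.0, -3.4, -132.7]
contact_force: [-2.3, 2.6, 6.3]
gripper_width: 0.0007
gripper_force: 3.3
time_s: 10.9
tcp_pos: [0.6199, -0.0416, 0.1212]
eef_rot: [180.0, -3.4, -132.7]
contact_force: [-1.8, 2.5, 7.0]
gripper_width: 0.0004
gripper_force: 3.1
```

```bash
python3 -m crank '[[[0,0,0],[-0.45,0,0],1],[[0,0,0],[-0.45,0,0],1],[[0,0,0],[-0.45,0,0],1],[[0,0,0],[-0.45,0,0],1],[[0,0,0],[-0.45,0,0],1],[[0,0,0],[-0.45,0,0],1],[[0,0,0],[-0.45,0,0],1],[[0,0,0],[-0.45,0,0],1]]'
python3 -m crank '[[[0,0,0],[-0.45,0,0],1],[[0,0,0],[-0.45,0,0],1],[[0,0,0],[-0.45,0,0],1],[[0,0,0],[-0.45,0,0],1],[[0,0,0],[-0.45,0,0],1],[[0,0,0],[-0.45,0,0],1],[[0,0,0],[-0.45,0,0],1],[[0,0,0],[-0.45,0,0],1]]'
python3 -m crank '[[[0,0,0],[-0.4,0,0],1],[[0,0,0],[-0.2,0,0],1]]'
```

```text
time_s: 11.7
tcp_pos: [0.6443, -0.0152, 0.119]
eef_rot: [180.0, -3.4, -132.7]
contact_force: [-2.5, 0.9, 5.7]
gripper_width: 0.0007
gripper_force: 2.9
time_s: 12.5
tcp_pos: [0.6687, 0.0112, 0.1169]
eef_rot: [180.0, -3.4, -132.7]
contact_force: [-3.3, 1.7, 5.7]
gripper_width: 0.0008
gripper_force: 2.8
time_s: 12.7
tcp_pos: [0.6729, 0.016, 0.1165]
eef_rot: [180.0, -3.4, -132.7]
contact_force: [-1.8, 2.3, 5.9]
gripper_width: 0.0005
gripper_force: 3.0
```

Contact held down to roller 8. I'll lift off and check.

```bash
python3 -m crank '[[[0,0,0],[-0.2,0,-0.2],1],[[0,0,0],[0,0,-1],1],[[0,0,0],[0,0,-3],1],[[0,0,0],[0,0,-4],1],[[0,0,0],[0,0,-4],1],[[0,0,0],[0,0,0],1],[[0,0,0],[0,0,0],1]]'
python3 - <<'E'
from plant import r
import cv2,numpy as np
from h import cloud
s=r.get_state();print(s["contact_force"])
c=r.capture("scene");np.savez("pics/scene2.npz",**c);cv2.imwrite("pics/scene2.png",c["color"][:,:,::-1])
E
```

```text
time_s: 13.4
tcp_pos: [0.6792, 0.0222, 0.2393]
eef_rot: [-180.0, -3.3, -132.7]
contact_force: [-0.4, -0.2, -1.7]
gripper_width: 0.0004
gripper_force: 0.0
[-0.42272872 -0.18654245 -1.70435899]
```

View pics/scene2.png

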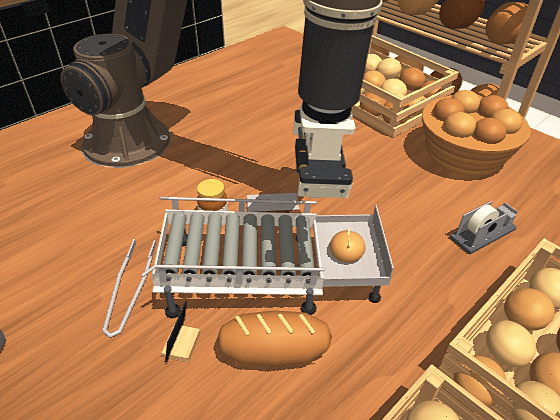

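The loose things are where they were: the roll is at (348,246), the batard at (273,340), and the tongs, jar, tag and scraper are unchanged. The arm is clear of the lane. Each roller had contact of about 6–10 N over more than 9 mm of travel.

```bash
python3 -c "
from plant import r
print(r.close_job())"
```

```text
the job is handed in; nothing more can be done
None
```

I ran the closed fingertips down all eight rollers from high to low and handed the job in at about 13 s. Force readings along the stroke stayed between about 6 and 10 N, and the camera showed nothing moved. The rollers carry no marks, so I judged that each one turned from the contact, not by seeing it, and the hand-in returned no verdict.

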